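# Make up two bond-tester kits

## Task

Make up two test kits from the stock on the bench: in the rectangular tray, the long clamp jaw goes in the larger compartment and the small steel weight in the smaller one; in the round tray go the short clamp jaw and the large steel weight, side by side. Everything must rest on the tray floors as it stood on the bench, the jaws flat and the weights upright; set each thing down gently, never letting it drop. Leave the lens, spacer ring, jar and tip box where they are.

Things in the scene. Friction and masses are not known exactly. Their poses are not given: they have to be found in the camera images.
- rect_tray: Grey rectangular tray fixed to the bench at any yaw, 174 (x) x 78 (y) x 8 mm high. Origin: centre of its underside, z up. Floor 3 mm thick; walls and one cross wall 4 mm thick, as high as the tray. Larger compartment: inside 100 x 70 mm, its centre 33 mm from the origin towards tray -x. Smaller one: inside 62 x 70 mm, its centre 52 mm from the origin towards tray +x.
- round_tray: Shallow grey round tray fixed to the bench, 158 mm outside and 150 mm inside diameter, floor 3 mm thick, rim 8 mm high above the bench. Origin: centre of its underside, z up.
- large_weight: Large plain steel cylindrical calibration weight, upright, diameter 42 mm, height 46 mm, about 0.5 kg. Origin: centre of its underside, z up along its axis.
- small_weight: Small plain steel cylindrical calibration weight, upright, diameter 26 mm, height 38 mm, about 0.15 kg. Origin: centre of its underside, z up along its axis.
- long_jaw: Long clamp jaw: aluminium bar with two dark screw heads on top, 75 mm long (its x) x 24 mm wide (y) x 36 mm high, about 0.17 kg. Origin: centre of its underside, z up.
- short_jaw: Short clamp jaw: like the long one but 45 mm long (its x) x 24 mm wide (y) x 36 mm high, about 0.1 kg. Origin: centre of its underside, z up.
- lens: Objective lens, not in either kit: aluminium barrel 36 mm in diameter with a black rubber band and a tapered nose pointing up, 50 mm high. Origin: centre of its underside.
- spacer_ring: Aluminium spacer ring, not in either kit: 52 mm outside, 32 mm inside diameter, 16 mm high, lying flat. Origin: centre of its underside.
- jar: Brown glass jar with a black screw lid, a bystander: 38 mm in diameter, 42 mm high. Origin: centre of its underside.
- tip_box: Small flat white plastic box with a grey seam, a bystander: 52 (x) x 36 (y) x 18 mm high. Origin: centre of its underside.
Things that resemble listed ones, but are neither listed nor needed, are in the scene too. What is shaped like the lens but blue or purple is not meant.

How it is judged:
By the outcome, as a careful person would: the job done as asked, in the order asked, and still so for the second after the job is handed in, with the robot touching nothing.
It also fails if it takes over 102 s, if anything falls off the work surface, if the arm or the gripper's body presses on something with over 40 N, if the wrist force passes 120 N, or if a joint passes its speed limit or range.

## Robot

A 7-joint arm with a two-finger parallel gripper is mounted at the origin on the work surface. World frame = base frame: x ahead of the robot, y to its left, z up, the work surface at z = 0. Lengths are in m, angles in rad, forces in N, time in s.
With the tool pointing down it reaches from about 0.35 to 0.9 m from the base axis. Payload 19.9 kg.
Tool frame: the origin (TCP) lies between the finger pads; the fingertips stand 19 mm ahead of it and the grasp point (between the pads) is the TCP; z points along the fingers, y is the direction in which the jaws open and shut (so a half turn about z gives the same grasp; the last joint's range is limited). The gripper opens to 94 mm and grips with 3 to 60 N. Pads are 16 mm wide; open, the fingers measure 119 mm over their backs; the gripper's body (75 mm by 177 mm) begins 78 mm behind the grasp point.
Start: joints at [-1.304, 0.417, -0.01, 1.614, 0.005, 1.111, -0.053], TCP at [0.19, 0.595, 0.224] pointing down, gripper open.
Joint ranges: [-2.81, 2.81], [-0.39, 2.02], [-1.27, 1.25], [0.06, 2.57], [-1.19, 4.33], [0.19, 2], [-2.82, 2.82]. Speed limits (rad/s): [1.89, 1.89, 2.39, 2.39, 3.01, 3.01, 3.01].

## Interface

Orientations are given as a 3x3 rotation matrix whose columns are the frame's x, y, z axes.
In Python, from rig import robot gives the robot as it stands. Calls block until the motion is done:
- robot.move_ptp(position, orientation): joint-space move of the TCP to a pose.
- robot.move_linear(position, velocity=0.15, frame=None, threshold=None): straight line of the TCP; frame=None keeps the orientation; velocity is the mean speed in m/s. With threshold (N) it stops when the force on the tool has changed by that much, and returns True; else False.
- robot.goto_joints(angles): joint-space move.
- robot.gripper_to(opening): finger opening in m; the grip force is fixed at half the most; returns when the fingers have stopped.
- robot.pause(seconds).
- robot.ik(position, orientation): joint angles nearest the present ones, or None.
- robot.get_state(): the state.
- robot.grab_frame(name): name is "scene" or "side" or "wrist"; returns the picture (384x512x3 uint8, red, green, blue); there is no depth.
- robot.camera_info(name): a dict with "fx", "fy", "cx", "cy" (pixels), "dist" ([k1, k2, p1, p2, k3] as OpenCV has them; the pictures are not rectified), "rvec" (rotation vector, rad) and "tvec" (3), from world to camera coordinates, as OpenCV has them. Camera axes: x right, y down, z forward; pixel columns grow to the right and rows downward; lengths in m; the calibration is good to about 2 mm. A picture is of the moment at which its call begins: read the wrist's pose just before it. camera_info takes no time and is no camera call; for the wrist camera it gives the pose at the moment of the call.
A pose or a line that the arm cannot do raises robot.PlanningError and nothing moves.
- robot.sign_off(): hands the job in, once; it reports no verdict.
The state is a dict: "time": time; "qpos": joint angles; "joint_vel": joint speeds; "effort": joint torques, N m; "ee_pos": TCP position; "tool_rot": TCP orientation; "force": force on the tool from outside, world axes, zero at the start; "moment": the same for the moment, N m; "opening": finger opening in m.
Only numpy, scipy, OpenCV 4.12 (cv2) and the standard library are available. Lean on these libraries where they do the work, as an engineer would, in place of code of your own. Each camera call takes 0.05 s, during which the arm holds its last target.

## Working session

There is one attempt and no reset: what is moved stays moved. The work goes in short steps, each a Python script; the robot and the scene stay as the last script left them, time stands still between calls to the robot, and variables do not carry over. Pictures are saved under pics/ and viewed, and the job is handed in when it is done.

```bash
ls; mkdir -p pics
python3 - <<'E'
from rig import robot
import cv2
for n in ["scene","side","wrist"]:
    c=robot.camera_info(n); im=robot.grab_frame(n)
    cv2.imwrite(f"pics/{n}0.png",im[:,:,::-1])
    print(n,c)
s=robot.get_state(); print(s)
E
```

```text
pics
scene {'fx': 498.6166127195443, 'fy': 498.6166127195443, 'cx': 256.2038191804255, 'cy': 190.5589060770991, 'dist': array([0.0640042, 0.       , 0.       , 0.       , 0.       ]), 'rvec': array([ 1.60079984,  1.67455116, -0.8574099 ]), 'tvec': array([ 0.00568213, -0.26605342,  1.44504552])}
side {'fx': 364.7710210422911, 'fy': 364.7710210422911, 'cx': 251.0118812733269, 'cy': 195.71176763398677, 'dist': array([-0.10609268,  0.        ,  0.        ,  0.        ,  0.        ]), 'rvec': array([ 0.53917975, -2.71173787,  1.12483664]), 'tvec': array([0.480225  , 0.17754455, 0.65482743])}
wrist {'fx': 268.8750721073121, 'fy': 268.8750721073121, 'cx': 253.85378614887895, 'cy': 194.04021051217558, 'dist': array([-0.03934092,  0.        ,  0.        ,  0.        ,  0.        ]), 'rvec': array([-2.35479392, -1.72024397, -0.23123895]), 'tvec': array([-0.62516345, -0.02813539,  0.39133029])}
{'time': 0.15, 'qpos': array([-1.30349826,  0.41785572, -0.01033778,  1.61402175,  0.00470621,
        1.11069903, -0.05294481]), 'joint_vel': array([ 0.00131863, -0.00295773, -0.0006023 , -0.00154362,  0.00086993,
        0.00138077, -0.00025617]), 'effort': array([ 1.09973385e-03, -8.51521754e+01,  6.39590509e-01, -4.26137888e+01,
       -4.88169689e-02,  1.70772878e-02,  1.63723043e-04]), 'ee_pos': array([0.18985292, 0.5951838 , 0.22396299]), 'tool_rot': array([[-9.52729130e-01,  3.03820924e-01, -2.23644936e-04],
       [ 3.03820999e-01,  9.52728676e-01, -9.33451232e-04],
       [-7.05290724e-05, -9.57274208e-04, -9.99999539e-01]]), 'force': array([ 0.22267942, -0.00375353,  0.42772036]), 'moment': array([ 0.00212442,  0.00840266, -0.02992775]), 'opening': 0.09418388541769887}
```

View pics/scene0.png

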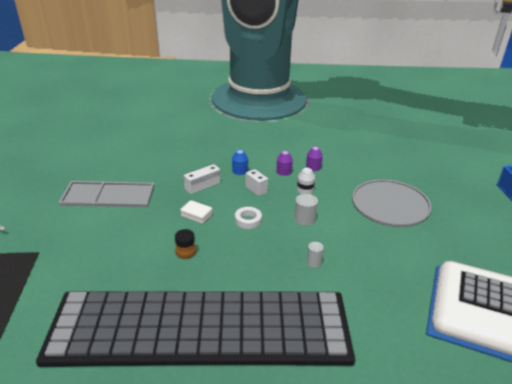

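View pics/side0.png

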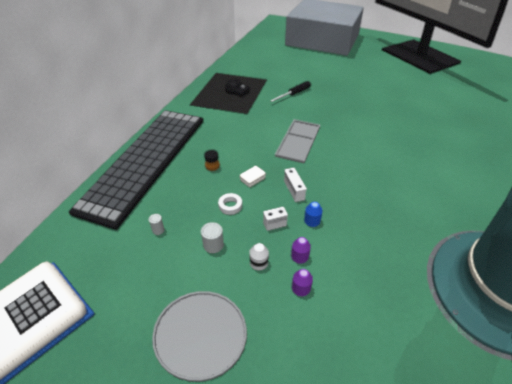

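View pics/wrist0.png

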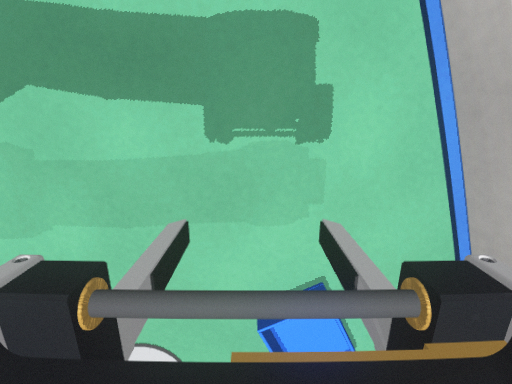

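The scene view shows the rectangular tray at about (108,193), with its divider near x=100, and the round tray at (391,202). The long jaw is at (202,178), the short jaw at (257,182), the large weight at (306,209) and the small weight at (315,254). The lens stands just behind the large weight at (306,178). The wrist view has none of the stock in it. Next I'll enlarge the two fixed views and measure.

```bash
cat > h.py <<'E'
import numpy as np, cv2
from rig import robot
def cam(n):
    c=robot.camera_info(n); K=np.array([[c['fx'],0,c['cx']],[0,c['fy'],c['cy']],[0,0,1]])
    R=cv2.Rodrigues(c['rvec'])[0]; return dict(K=K,d=c['dist'],R=R,t=c['tvec'],rv=c['rvec'])
def ray(c,p):
    u=cv2.undistortPoints(np.array(p,float).reshape(-1,1,2),c['K'],c['d']).reshape(-1,2)
    d=np.c_[u,np.ones(len(u))]@c['R']; return -c['R'].T@c['t'],d
def plane(c,p,z):
    o,d=ray(c,p); return o+d*((z-o[2])/d[:,2])[:,None]
def proj(c,P):
    return cv2.projectPoints(np.array(P,float).reshape(-1,1,3),c['rv'],c['t'],c['K'],c['d'])[0].reshape(-1,2)
def objmask(im):
    hsv=cv2.cvtColor(im,cv2.COLOR_RGB2HSV)
    green=(hsv[...,0]>55)&(hsv[...,0]<95)&(hsv[...,1]>90)
    return (~green).astype(np.uint8)*255
E
python3 - <<'E'
from h import *
for n,(x,y,w,h) in dict(scene=(50,135,390,150),side=(140,110,200,280)).items():
    im=cv2.imread(f"pics/{n}0.png")[:,:,::-1].copy()
    m=objmask(im); c=cam(n)
    cv2.imwrite(f"pics/{n}1.png",cv2.resize(im[y:y+h,x:x+w,::-1],None,fx=2,fy=2,interpolation=cv2.INTER_CUBIC))
    k,l,st,ce=cv2.connectedComponentsWithStats(m)
    for i in range(1,k):
        if 60<st[i,4]<9000:
            P=plane(c,ce[i],0.02)[0]; print(n,i,st[i],ce[i].round(1),P.round(3))
E
```

```text
scene 2 [ 225    0   56   31 1327] [253.1  12.4] [-0.813 -0.047  0.02 ]
scene 87 [227  75  65  22 579] [259.2  87.7] [-0.031  0.001  0.02 ]
scene 107 [208  90  71  33 384] [234.6 112.2] [ 0.136 -0.059  0.02 ]
scene 111 [288  95  23  22 141] [301.3 107.2] [0.092 0.12  0.02 ]
scene 126 [246 102  25  11  82] [258.  106.6] [0.097 0.002 0.02 ]
scene 157 [ 294  145   30   81 1531] [307.7 188.1] [0.481 0.117 0.02 ]
scene 158 [232 149  37  48 887] [249.6 174. ] [ 0.435 -0.005  0.02 ]
scene 159 [275 150  19  27 415] [284.1 163.3] [0.386 0.07  0.02 ]
scene 160 [183 163  38  32 841] [201.5 178.4] [ 0.459 -0.106  0.02 ]
scene 161 [497 165  15  36 359] [505.8 180.7] [0.427 0.538 0.02 ]
scene 162 [ 351  178   82   50 3114] [391.2 202.6] [0.522 0.281 0.02 ]
scene 163 [  58  180   97   29 2417] [106.9 193.8] [ 0.528 -0.287  0.02 ]
scene 164 [179 199  35  25 601] [195.9 211.2] [ 0.575 -0.103  0.02 ]
scene 165 [233 206  30  24 589] [247.7 217.3] [ 0.588 -0.002  0.02 ]
scene 167 [174 229  23  31 568] [184.7 244.6] [ 0.673 -0.109  0.02 ]
scene 168 [306 241  19  28 436] [314.6 254.1] [0.685 0.119 0.02 ]

[... 707 characters left out ...]
26 382] [312.9 214. ] [ 0.391 -0.031  0.02 ]
side 11 [262 206  27  25 521] [274.9 218. ] [0.462 0.01  0.02 ]
side 15 [148 213  17  23 285] [156.1 223.7] [0.684 0.119 0.02 ]
side 19 [200 222  24  32 633] [212.  237.1] [0.56  0.106 0.02 ]
side 26 [ 426  230   86  131 1218] [455.8 296.7] [0.095 0.066 0.02 ]
side 30 [291 236  20  28 465] [300.4 250. ] [0.388 0.069 0.02 ]
side 31 [466 237  46  76 750] [483.9 279.6] [0.043 0.008 0.02 ]
side 44 [249 242  21  29 485] [258.6 256.6] [0.457 0.114 0.02 ]
side 83 [   0  260   94  124 6836] [ 36.6 316.1] [0.765 0.385 0.02 ]
side 96 [291 268  22  29 518] [301.7 282.2] [0.364 0.138 0.02 ]
side 118 [ 152  291   96   91 6876] [199.1 335.9] [0.487 0.298 0.02 ]
```

View pics/scene1.png

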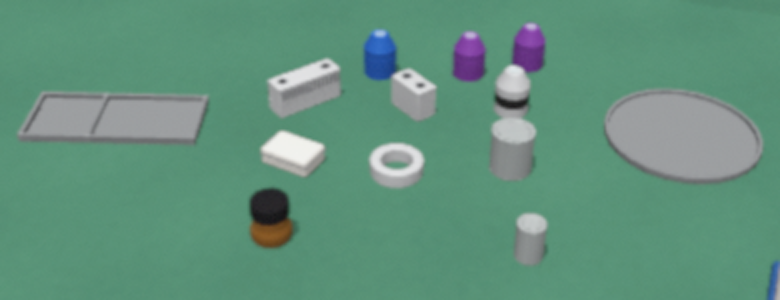

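View pics/side1.png

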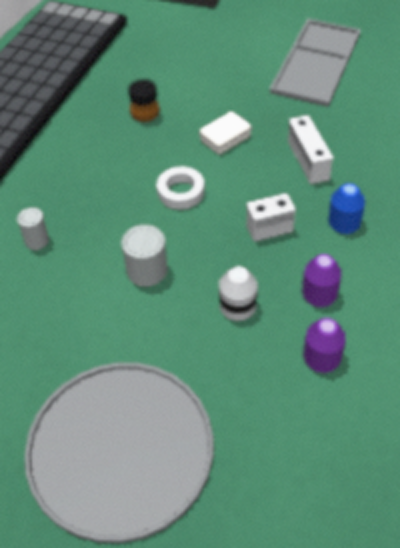

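The enlarged views confirm which parts are which. The larger rectangular compartment is on the image-right (+y) side. The decoys are one blue and two purple lens shapes, and the black-banded lens sits between the large weight and the decoys. Next I'll take metric measurements from both fixed views.

```bash
cat > meas.py <<'E'
from h import *
rough=dict(large_weight=(.56,.106,.023),small_weight=(.685,.119,.019),long_jaw=(.457,-.105,.018),short_jaw=(.462,.01,.018),lens=(.457,.114,.022),ring=(.57,.005,.008),tip_box=(.56,-.097,.009),jar=(.671,-.108,.021))
for n in ["scene","side"]:
    im=cv2.imread(f"pics/{n}0.png")[:,:,::-1].copy(); c=cam(n)
    hsv=cv2.cvtColor(im,cv2.COLOR_RGB2HSV)
    m=(objmask(im)>0)
    nb=m&~((hsv[...,0]>100)&(hsv[...,0]<160)&(hsv[...,1]>110)) # drop blue/purple
    nb=cv2.morphologyEx(nb.astype(np.uint8),cv2.MORPH_OPEN,np.ones((3,3)))
    k,l,st,ce=cv2.connectedComponentsWithStats(nb)
    for o,r in rough.items():
        uv=proj(c,[r])[0]; i=l[int(round(uv[1])),int(round(uv[0]))]
        if i==0: i=np.argmin(np.hypot(*(ce[1:]-uv).T))+1
        print(n,o,st[i],plane(c,ce[i],r[2])[0].round(4))
        if 'jaw' in o:
            ys,xs=np.where(l==i); v=hsv[...,2][ys,xs]; t,_=cv2.threshold(v.astype(np.uint8),0,255,cv2.THRESH_OTSU)
            tm=((l==i)&(hsv[...,2]>t)).astype(np.uint8); tm=cv2.morphologyEx(tm,cv2.MORPH_CLOSE,np.ones((5,5)))
            cs,_=cv2.findContours(tm,0,1); cc=max(cs,key=cv2.contourArea).reshape(-1,2)
            P=plane(c,cc,.036)[:,:2]*1000
            print('   top',t,cv2.minAreaRect(P.astype(np.float32)))
    for o,r in dict(round=(.505,.29,.008),rect=(.51,-.278,.008)).items():
        uv=proj(c,[r])[0]; i=l[int(round(uv[1])),int(round(uv[0]))]
        if i==0: i=np.argmin(np.hypot(*(ce[1:]-uv).T))+1
        cs,_=cv2.findContours((l==i).astype(np.uint8),0,1); cc=max(cs,key=cv2.contourArea).reshape(-1,2)
        P=(plane(c,cc,.006)[:,:2]*1000).astype(np.float32)
        print(n,o,cv2.minEnclosingCircle(P) if o=='round' else cv2.minAreaRect(P), cv2.fitEllipse(P) if o=='round' else '')
E
python3 meas.py
```

```text
scene large_weight [ 294  167   25   59 1154] [0.5211 0.1109 0.023 ]
scene small_weight [306 241  19  28 436] [0.6838 0.119  0.019 ]
scene long_jaw [183 163  38  32 841] [ 0.4565 -0.1068  0.018 ]
   top 179.0 ((457.9595642089844, -105.65232849121094), (26.35443687438965, 75.08035278320312), 38.758079528808594)
scene short_jaw [245 168  24  28 525] [0.4619 0.0104 0.018 ]
   top 176.0 ((464.393310546875, 9.862289428710938), (46.430694580078125, 26.0535888671875), 39.426204681396484)
scene lens [ 294  167   25   59 1154] [0.5197 0.111  0.022 ]
scene ring [234 206  29  24 587] [ 0.5724 -0.0027  0.008 ]
scene tip_box [179 199  35  25 601] [ 0.5604 -0.1052  0.009 ]
scene jar [174 229  23  31 568] [ 0.6742 -0.1091  0.021 ]
scene round ((497.15966796875, 288.04010009765625), 86.88575744628906) ((496.8086853027344, 287.1325988769531), (160.2261962890625, 171.5272674560547), 76.10572052001953)
scene rect ((505.8166809082031, -294.8852233886719), (96.55078887939453, 181.4375762939453), 1.330937385559082) 
side large_weight [200 222  24  32 633] [0.5591 0.1081 0.023 ]
side small_weight [148 213 
[... 204 characters left out ...]
97266)
side short_jaw [263 206  25  25 518] [0.4623 0.0086 0.018 ]
   top 179.0 ((462.4197692871094, 10.174169540405273), (45.214542388916016, 26.07390594482422), 40.50566101074219)
side lens [249 242  21  29 485] [0.4563 0.1157 0.022 ]
side ring [217 192  26  24 461] [ 0.5726 -0.0031  0.008 ]
side tip_box [239 165  27  23 413] [ 0.561  -0.1054  0.009 ]
side jar [204 150  16  22 281] [ 0.67   -0.1063  0.021 ]
side round ((494.56707763671875, 287.5879821777344), 81.22018432617188) ((494.5000305175781, 287.6033935546875), (158.77557373046875, 160.46652221679688), 44.164588928222656)
side rect ((504.91510009765625, -293.81890869140625), (84.50994873046875, 189.0316619873047), 1.608859896659851)
```

The two views agree to about 2 mm on the jaws, with sizes of 75x26 and 46x26 mm, and on the small weight. The rectangular tray came out too large because the mask caught its shadow, so I'll measure its compartment floors by grey level.

Run:
```python
from h import *
for n,(x,y,w,h) in dict(scene=(50,172,115,42),side=(268,112,60,58)).items():
    im=cv2.imread(f"pics/{n}0.png")[:,:,::-1].copy(); c=cam(n)
    hsv=cv2.cvtColor(im,cv2.COLOR_RGB2HSV)
    S=hsv[...,1]; V=hsv[...,2]
    z=np.zeros_like(S); z[y:y+h,x:x+w]=1
    tray=((S<70)&(z>0)).astype(np.uint8)
    cs,_=cv2.findContours(tray,0,1); cc=max(cs,key=cv2.contourArea).reshape(-1,2)
    print(n,'outer',cv2.minAreaRect((plane(c,cc,.006)[:,:2]*1000).astype(np.float32)))
    print(V[(tray>0)].min(),np.percentile(V[tray>0],[10,30,50,80]))
    fl=((V>np.percentile(V[tray>0],50)-9)&(tray>0)).astype(np.uint8)
    k,l,st,ce=cv2.connectedComponentsWithStats(fl,connectivity=4)
    for i in range(1,k):
        if st[i,4]>50:
            cs,_=cv2.findContours((l==i).astype(np.uint8),0,1); cc=max(cs,key=cv2.contourArea).reshape(-1,2)
            print(n,st[i],cv2.minAreaRect((plane(c,cc,.003)[:,:2]*1000).astype(np.float32)),plane(c,ce[i],.003).round(4))
    cr=np.hstack([im[y:y+h,x:x+w,::-1],np.repeat(fl[y:y+h,x:x+w,None]*255,3,2)])
    cv2.imwrite(f"pics/{n}_rect.png",cv2.resize(cr,None,fx=3.4,fy=4,interpolation=cv2.INTER_NEAREST))
```

```text
scene outer ((505.59857177734375, -294.5542907714844), (91.9573974609375, 179.15736389160156), 1.3264646530151367)
102 [119. 145. 160. 161.]
scene [ 64 184  38  19 519] ((503.6618347167969, -344.90771484375), (63.99002456665039, 59.9759407043457), 2.0050740242004395) [[ 0.5051 -0.3451  0.003 ]]
scene [ 98 185  54  19 854] ((501.4524841308594, -259.8021545410156), (63.55519104003906, 98.70185089111328), 0.36809349060058594) [[ 0.5028 -0.26    0.003 ]]
side outer ((504.7987060546875, -293.3943176269531), (81.93254089355469, 185.01177978515625), 1.5606266260147095)
94 [123. 146. 160. 162.]
side [291 123  27  15 243] ((503.7781982421875, -347.2272644042969), (65.92890167236328, 51.330142974853516), 1.180638313293457) [[ 0.5034 -0.3473  0.003 ]]
side [279 136  33  24 527] ((502.37408447265625, -262.2416076660156), (67.66383361816406, 90.1849594116211), 1.687268614768982) [[ 0.5018 -0.2602  0.003 ]]
```

Everything is consistent. The compartment centres are 86 mm apart against 85 mm expected, and the tray's yaw is about 1.5° off the y axis. I'll check that every pose can be reached, then start with the long jaw.

```bash
cat >> h.py <<'E'
def rot(a):
    a=np.radians(a); c,s=np.cos(a),np.sin(a)
    return np.array([[-s,c,0],[c,s,0],[0,0,-1.]])
def best(p,a):
    q0=robot.get_state()['qpos']; out=[]
    for b in (a,a+180):
        q=robot.ik(p,rot(b))
        if q is not None: out.append((np.abs(np.array(q)-q0).max(),b))
    return min(out)[1] if out else None
def st(tag):
    s=robot.get_state(); print(tag,'t=%.2f'%s['time'],'p',s['ee_pos'].round(4),'F',s['force'].round(1),'open %.4f'%s['opening']); return s
ZH=.15
def pick(xy,a,zg,width,opn=.07):
    a=best([*xy,ZH],a); R=rot(a)
    robot.gripper_to(opn)
    robot.move_ptp([*xy,ZH],R); st('above')
    robot.move_linear([*xy,zg+.03],velocity=.2)
    hit=robot.move_linear([*xy,zg],velocity=.08,threshold=8); s=st('down hit=%s'%hit)
    if hit: return False
    robot.gripper_to(width-.006 if width>.03 else .0); robot.pause(.15); s=st('closed')
    if abs(s['opening']-width)>.004: print('BAD GRIP'); return False
    robot.move_linear([*xy,zg+.02],velocity=.1)
    robot.move_linear([*xy,ZH],velocity=.25); s=st('lifted'); return abs(s['opening']-width)<.004
def carry(xy,a):
    a=best([*xy,ZH],a); robot.move_ptp([*xy,ZH],rot(a)); st('carried')
def place(xy,zg,opn):
    # zg: grip height above the object's underside
    zc=.003+zg
    robot.move_linear([*xy,zc+.012],velocity=.15); robot.pause(.2); st('near')
    hit=robot.move_linear([*xy,zc-.003],velocity=.02,threshold=3); s=st('contact hit=%s zexp=%.4f'%(hit,zc))
    return hit and abs(s['ee_pos'][2]-zc)<.004
def release(xy,opn):
    z=robot.get_state()['ee_pos'][2]
    robot.gripper_to(opn); robot.pause(.1)
    robot.move_linear([*xy,z+.03],velocity=.08); robot.move_linear([*xy,ZH],velocity=.25); st('released')
E
python3 - <<'E'
from h import *
for p,a in [((.457,-.1055),39),((.503,-.26),1.5),((.6845,.119),0),((.6845,.119),90),((.5045,-.346),0),((.463,.010),130),((.4605,.2876),0),((.559,.108),90),((.5285,.2876),90)]:
    for b in (a,a+180):
      for z in (.15,.028):
        q=robot.ik([*p,z],rot(b)); print(p,b,z,None if q is None else np.round(q,2))
E
```

```text
(0.457, -0.1055) 39 0.15 [-0.6   0.34  0.91  2.08 -0.35  0.87  1.18]
(0.457, -0.1055) 39 0.028 [-0.48  0.6   0.79  2.15 -0.7   0.67  1.48]
(0.457, -0.1055) 219 0.15 [-0.73  0.42  1.09  2.09 -0.48  0.91 -1.84]
(0.457, -0.1055) 219 0.028 [-0.67  0.78  1.08  2.16 -0.98  0.84 -1.42]
(0.503, -0.26) 1.5 0.15 [-0.2   0.52  0.82  1.85 -0.46  0.97  0.84]
(0.503, -0.26) 1.5 0.028 [-0.22  0.78  0.88  1.92 -0.81  0.85  1.12]
(0.503, -0.26) 181.5 0.15 [-0.36  0.65  1.08  1.86 -0.66  1.05 -2.12]
(0.503, -0.26) 181.5 0.028 [-0.34  0.92  1.08  1.92 -1.    0.98 -1.88]
(0.6845, 0.119) 0 0.15 [-0.63  0.7   0.64  1.5  -0.45  1.09  0.11]
(0.6845, 0.119) 0 0.028 [-0.61  0.85  0.61  1.56 -0.57  0.92  0.19]
(0.6845, 0.119) 180 0.15 [ 0.43  0.88 -1.09  1.46  0.79  1.28  2.4 ]
(0.6845, 0.119) 180 0.028 [ 0.43  1.06 -1.09  1.52  0.99  1.18  2.3 ]
(0.6845, 0.119) 90 0.15 [-0.39  0.62  0.26  1.49 -0.17  1.05  1.48]
(0.6845, 0.119) 90 0.028 [-0.34  0.76  0.19  1.55 -0.17  0.85  1.48]
(0.6845, 0.119) 270 0.15 [-0.66  0.71  0.68  1.5  -0.48  1.1  -1.44]
(0.6845, 0.119) 270 0.028 [-0.64  0.86  0.66  1.56 -0.62  0.93
[... 685 characters left out ...]
 -0.36]
(0.4605, 0.2876) 180 0.15 [-0.48  0.36 -0.16  1.89  0.07  0.9   2.46]
(0.4605, 0.2876) 180 0.028 [-0.44  0.55 -0.22  1.95  0.18  0.66  2.37]
(0.559, 0.108) 90 0.15 [-0.5   0.42  0.32  1.83 -0.16  0.92  1.46]
(0.559, 0.108) 90 0.028 [-0.41  0.59  0.21  1.89 -0.18  0.68  1.48]
(0.559, 0.108) 270 0.15 [-0.79  0.49  0.7   1.84 -0.38  0.95 -1.49]
(0.559, 0.108) 270 0.028 [-0.67  0.65  0.56  1.9  -0.5   0.73 -1.39]
(0.5285, 0.2876) 90 0.15 [-0.64  0.46  0.12  1.75 -0.07  0.94  1.08]
(0.5285, 0.2876) 90 0.028 [-0.61  0.62  0.08  1.81 -0.07  0.72  1.08]
(0.5285, 0.2876) 270 0.15 [-1.02  0.53  0.63  1.76 -0.37  0.98 -1.81]
(0.5285, 0.2876) 270 0.028 [-0.95  0.69  0.55  1.82 -0.5   0.77 -1.72]
```

Run:
```python
from h import *
ok=pick((.457,-.1055),39,.027,.024,.06); print(ok)
cv2.imwrite('pics/s2.png',robot.grab_frame('side')[:,:,::-1])
```

```text
above t=3.52 p [ 0.4573 -0.1049  0.15  ] F [0.8 1.  1. ] open 0.0599
down hit=False t=4.66 p [ 0.457  -0.1057  0.027 ] F [ 1.1  0.5 -0.1] open 0.0601
closed t=5.46 p [ 0.457  -0.1055  0.0271] F [-0.9  0.8  3.8] open 0.0239
lifted t=6.37 p [ 0.4569 -0.105   0.1496] F [-0.2  0.3 -2. ] open 0.0237
True
```

The long jaw is gripped at 23.9 mm and lifted. Next I'll carry it over the larger compartment and check there.

Run:
```python
from h import *
carry((.503,-.26),1.5)
c=cam('wrist'); im=robot.grab_frame('wrist')
np.savez('w3.npz',**{k:v for k,v in c.items()})
cv2.imwrite('pics/w3.png',im[:,:,::-1])
```

```text
carried t=7.10 p [ 0.5022 -0.2604  0.1486] F [-0.3  0.8 -0.9] open 0.0238
```

View pics/w3.png

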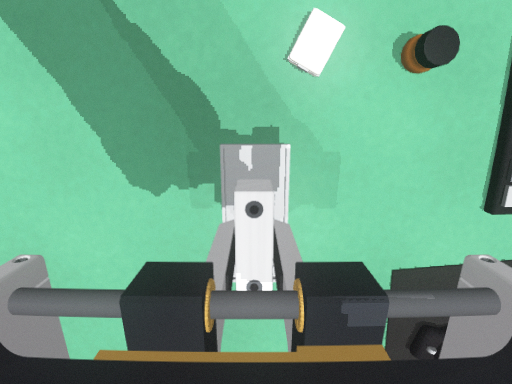

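View pics/s2.png

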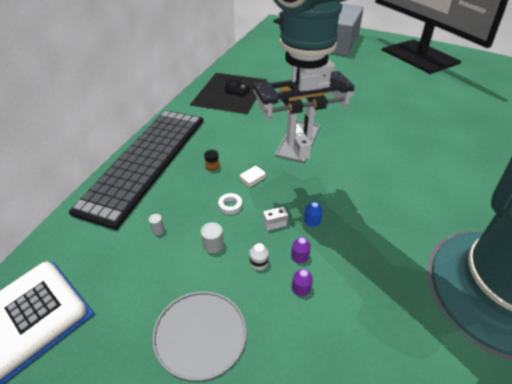

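The wrist view shows the jaw aligned with the tray. The tray's far end has its corners at (221,145) and (290,145). I'll check those against the expected end line and then place.

Run:
```python
from h import *
c=dict(np.load('w3.npz'))
print(plane(c,[(221,144.5),(290.5,144.5)],.008).round(4))
ok=place((.503,-.26),.027,.06); print(ok)
if ok: release((.503,-.26),.06)
cv2.imwrite('pics/w4.png',robot.grab_frame('wrist')[:,:,::-1])
cv2.imwrite('pics/s4.png',robot.grab_frame('scene')[165:225,40:280,::-1].repeat(3,0).repeat(3,1))
```

```text
[[ 0.465  -0.2097  0.008 ]
 [ 0.542  -0.2077  0.008 ]]
near t=8.22 p [ 0.5034 -0.26    0.0427] F [-0.  -0.5 -1.4] open 0.0236
contact hit=True zexp=0.0300 t=8.81 p [ 0.5029 -0.26    0.0299] F [-0.2  0.2  4.1] open 0.0239
True
released t=10.68 p [ 0.5031 -0.2597  0.15  ] F [ 0.5 -0.2  0.1] open 0.0601
```

View pics/w4.png

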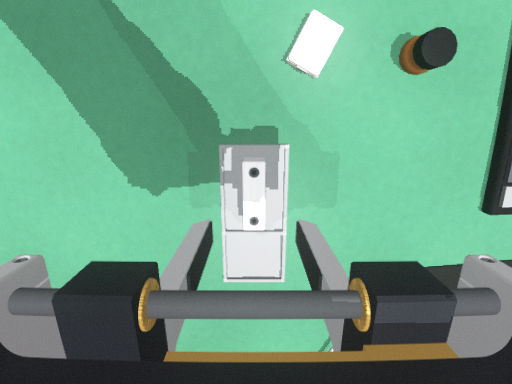

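View pics/s4.png

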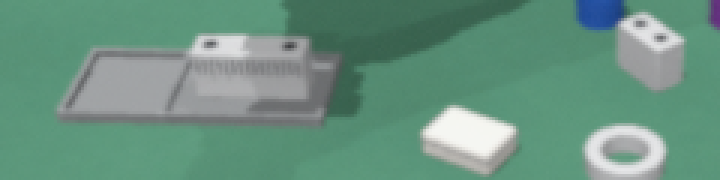

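The long jaw is down flat in the larger compartment. Contact came at z=29.9 mm against 30.0 expected. In the wrist view it lies at rows 158-230, clear of the divider at row 232. Next is the small weight.

Run:
```python
from h import *
ok=pick((.6845,.119),0,.026,.026,.06); print(ok)
if ok:
    d=(.505,-.3475); carry(d,0)
    cv2.imwrite('pics/w5.png',robot.grab_frame('wrist')[:,:,::-1])
    ok=place(d,.026,.05); print(ok)
    if ok: release(d,.055)
cv2.imwrite('pics/w6.png',robot.grab_frame('wrist')[:,:,::-1])
cv2.imwrite('pics/s6.png',robot.grab_frame('scene')[165:225,40:280,::-1].repeat(3,0).repeat(3,1))
```

```text
above t=12.54 p [0.6845 0.1172 0.1502] F [ 0.8 -0.5 -0.1] open 0.0600
down hit=False t=13.68 p [0.6845 0.1189 0.0258] F [ 0.7 -0.4  0.2] open 0.0603
closed t=14.47 p [0.6845 0.1191 0.0261] F [-1.7 -0.3  3.2] open 0.0247
lifted t=15.39 p [0.6843 0.1192 0.1499] F [ 0.5 -0.4 -1.8] open 0.0243
True
carried t=17.21 p [ 0.5059 -0.3465  0.1498] F [-0.1 -0.6 -1.6] open 0.0244
near t=18.33 p [ 0.5054 -0.3476  0.0417] F [-0.  -0.1 -1.1] open 0.0243
contact hit=True zexp=0.0290 t=18.93 p [ 0.5049 -0.3474  0.0289] F [-0.9  0.5  5. ] open 0.0249
True
released t=20.73 p [ 0.5051 -0.3473  0.1501] F [-0.   0.9 -0.9] open 0.0554
```

View pics/w6.png

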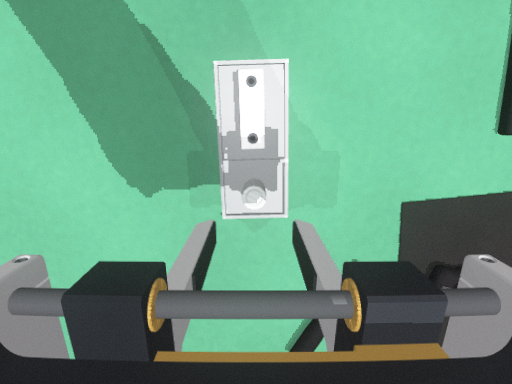

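View pics/s6.png

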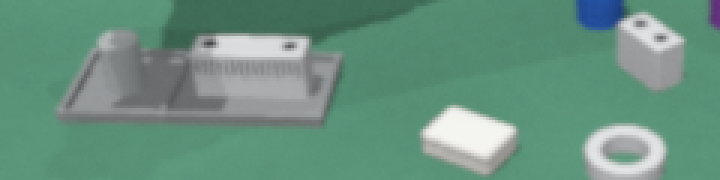

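The small weight is standing in the smaller compartment, with its top at about (254,190) in the wrist view. I'll check its position by ray while the arm is still, then go on to the short jaw.

Run:
```python
from h import *
c=cam('wrist'); print('top wrist',plane(c,[(254,190)],.041).round(4),'corners',plane(c,[(223,217),(288,217),(215,62),(288,60)],.008).round(4).tolist())
print('exp px base/top',proj(c,[(.505,-.3475,.003),(.505,-.3475,.041)]).round(0).tolist())
ok=pick((.463,.010),130,.027,.024,.06); print(ok)
if ok:
    d=(.4605,.2876); carry(d,0)
    c=cam('wrist'); np.savez('w7.npz',**c)
    cv2.imwrite('pics/w7.png',robot.grab_frame('wrist')[:,:,::-1])
```

```text
top wrist [[ 0.5054 -0.3389  0.041 ]] corners [[0.4684, -0.3806, 0.008], [0.5458, -0.3805, 0.008], [0.4649, -0.2104, 0.008], [0.5404, -0.2085, 0.008]]
exp px base/top [[254.0, 189.0], [254.0, 198.0]]
above t=22.50 p [0.4633 0.0092 0.15  ] F [0.3 0.5 0.4] open 0.0598
down hit=False t=23.64 p [0.4631 0.0099 0.0272] F [-0.6  0.4  0.3] open 0.0598
closed t=24.44 p [0.4631 0.01   0.0271] F [-1.3  1.2  3. ] open 0.0241
lifted t=25.35 p [0.4628 0.0103 0.1498] F [-0.5  0.2 -1.4] open 0.0239
True
carried t=26.43 p [0.4611 0.2856 0.1498] F [ 0.8 -0.9 -0.9] open 0.0238
```

View pics/w7.png

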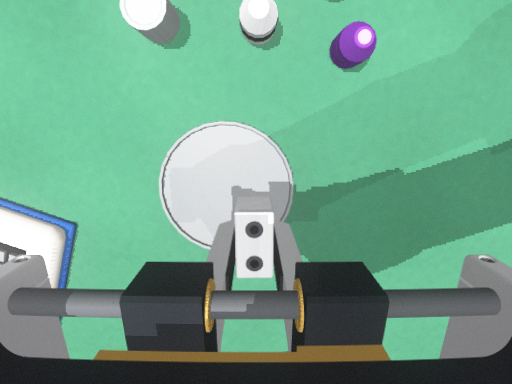

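The small weight's top was expected at row 198, which matches the picture (blob rows 187-208). Now the wrist view shows the round tray spanning columns 160-293 with its top at row 122. I'll check its centre against the plan.

Run:
```python
from h import *
c=dict(np.load('w7.npz'))
P=plane(c,[(159.5,184),(293.5,186),(226,122)],.008); print(P.round(4).tolist())
A=np.c_[2*P[:,:2],np.ones(3)]; s=np.linalg.solve(A,(P[:,:2]**2).sum(1)); print(s[:2],np.sqrt(s[2]+s[0]**2+s[1]**2))
```

```text
[[0.5714, 0.2795, 0.008], [0.416, 0.2825, 0.008], [0.492, 0.2104, 0.008]]
[0.49387104 0.28851157] 0.07809920336171625
```

The tray centre comes out at (0.494, 0.2885) with a 78 mm radius, which agrees with the plan, so I'll place the short jaw.

Run:
```python
from h import *
d=(.4605,.2876)
ok=place(d,.027,.055); print(ok)
if ok:
    release(d,.055)
    ok=pick((.559,.108),90,.030,.042,.075); print(ok)
    if ok:
        carry((.5285,.288),90)
        cv2.imwrite('pics/w8.png',robot.grab_frame('wrist')[:,:,::-1])
cv2.imwrite('pics/d8.png',robot.grab_frame('side')[:,:,::-1])
```

```text
near t=27.54 p [0.4609 0.2879 0.0428] F [ 0.1  0.4 -1.3] open 0.0237
contact hit=True zexp=0.0300 t=28.13 p [0.4604 0.2876 0.0298] F [0.3 0.8 4.3] open 0.0235
True
released t=29.93 p [0.4604 0.2877 0.1501] F [ 0.2 -0.2 -1.5] open 0.0549
above t=31.44 p [0.5587 0.109  0.1498] F [0.2 0.2 0.1] open 0.0750
down hit=False t=32.57 p [0.5589 0.1078 0.0298] F [-0.6  0.4  0.4] open 0.0751
closed t=33.34 p [0.559  0.1081 0.0301] F [-1.1 -0.3  3.9] open 0.0409
lifted t=34.24 p [0.5583 0.1083 0.1487] F [-1.1  0.5 -6.6] open 0.0408
True
carried t=35.00 p [0.5278 0.2878 0.1484] F [-0.  -0.8 -6.4] open 0.0407
```

View pics/d8.png

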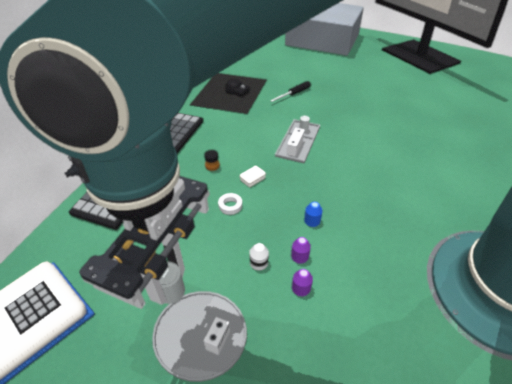

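View pics/w8.png

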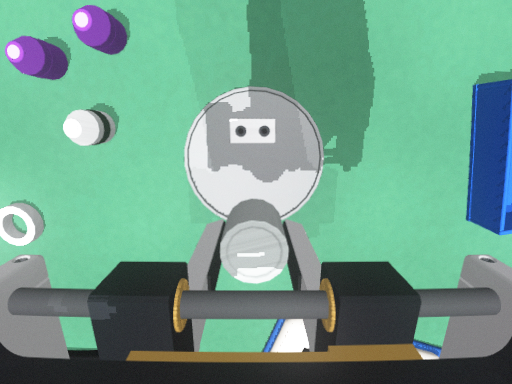

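The wrist view shows the short jaw flat in the round tray at (252,131), and the large weight gripped upright at (254,240). I'll place the weight.

Run:
```python
from h import *
d=(.5285,.288)
ok=place(d,.030,.075); print(ok)
if ok: release(d,.07)
cv2.imwrite('pics/w9.png',robot.grab_frame('wrist')[:,:,::-1])
if ok:
    robot.move_ptp([.45,0.1,.35],rot(best([.45,.1,.35],90))); st('clear')
    cv2.imwrite('pics/d9.png',robot.grab_frame('side')[:,:,::-1])
    cv2.imwrite('pics/s9.png',robot.grab_frame('scene')[:,:,::-1])
```

```text
near t=36.15 p [0.5289 0.2883 0.0458] F [ 0.2  0.1 -4.8] open 0.0409
contact hit=True zexp=0.0330 t=36.74 p [0.5284 0.2879 0.0329] F [-0.3  1.4  5.2] open 0.0408
True
released t=38.52 p [0.5284 0.2881 0.1502] F [-1.1 -0.2 -0.7] open 0.0698
clear t=39.67 p [0.4499 0.1011 0.3493] F [ 0.9 -0.4  0.1] open 0.0702
```

View pics/w9.png

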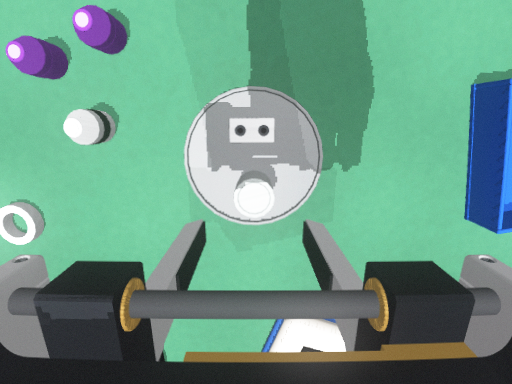

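View pics/d9.png

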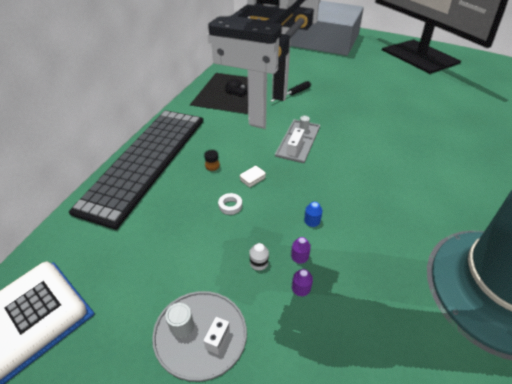

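View pics/s9.png

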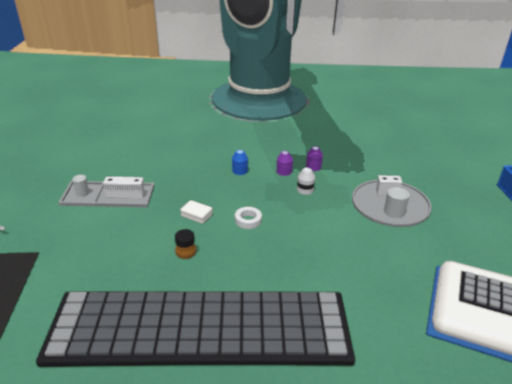

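Both trays are filled. In the side view the large weight is at (180,322) and the short jaw at (216,336). The small weight is at (305,122), with the long jaw next to it at (295,139). As a last check I'll measure how far the bystanders shifted and ray-check where the weights stand, then hand in.

Run:
```python
from h import *
for n,L in dict(side=dict(lens=(259,257),ring=(230,203),box=(252,176),jar=(211,160)),scene=dict(lens=(306,178),ring=(248,217),box=(196,211),jar=(185,244))).items():
    a=cv2.imread(f'pics/{n}0.png',0).astype(np.float32); b=cv2.imread(f'pics/{"d9" if n=="side" else "s9"}.png',0).astype(np.float32)
    for k,(u,v) in L.items():
        s=np.s_[v-16:v+17,u-16:u+17]; print(n,k,np.round(cv2.phaseCorrelate(a[s].copy(),b[s].copy(),cv2.createHanningWindow((33,33),cv2.CV_32F))[0],2))
c=cam('side'); print('large exp px top',proj(c,[(.5285,.288,.049),(.5285,.288,.003),(.505,-.3475,.041)]).round().tolist())
c=cam('scene'); print('scene',proj(c,[(.5285,.288,.049),(.5285,.288,.003),(.505,-.3475,.041),(.505,-.3475,.003)]).round().tolist())
```

```text
side lens [-0.09 -0.13]
side ring [-0.03  0.1 ]
side box [-0.02 -0.02]
side jar [-0.25  0.15]
scene lens [ 0.03 -0.09]
scene ring [-0.01  0.02]
scene box [-0.05  0.02]
scene jar [-0.08  0.04]
large exp px top [[177.0, 313.0], [182.0, 326.0], [305.0, 118.0]]
scene [[398.0, 193.0], [394.0, 211.0], [78.0, 178.0], [82.0, 193.0]]
```

Run:
```python
from h import *
print(robot.sign_off())
```

```text
the job is handed in; nothing more can be done
None
```

Both kits are made up and the job is handed in, about 40 s into the 102 s allowed.

- **Rectangular tray:** the long jaw lies flat in the larger compartment and the small weight stands upright in the smaller one.
- **Round tray:** the short jaw lies flat and the large weight stands upright, side by side about 68 mm apart centre to centre.
- **Setting down:** I lowered each part at 20 mm/s until it touched. Contact came within 0.2 mm of the expected height every time, and I released only then.
- **Last pictures:** the weights appear upright and where expected in both fixed views. The lens, spacer ring, jar and tip box had shifted by less than 0.3 pixel from the first pictures. The arm ended clear of everything.

Three readings disagreed along the way:
- The first outline of the rectangular tray came out too large because the mask caught its shadow. I used the compartment floors and a wrist view instead.
- The gripper read 24.3 to 24.9 mm on the 26 mm small weight and about 41 mm on the 42 mm large one. Both held without slipping.
- My hand-picked pixel for the small weight's top was 8 rows off the expected one. The expected pixel does fall within the weight as seen in the picture.

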